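# Flip the refill caddy's marker to its tick face

### The job

The soap caddy in the vanity has just been restocked: with a fingertip, flip the hinged marker on its sloping front over its pivot, from the ring face to the tick face, until it lies flat against the lower half of its backboard. Push it gently, without pinching it, lifting the caddy or shoving the caddy out of place, and leave the lazy susan and the things on it alone.

Things in the scene. Friction and masses are not known exactly. Their poses are not given: they have to be found in the camera images.
- caddy: Loose grey plastic refill caddy, 170 mm deep (x), 160 wide (y), about 1.5 kg, standing on the white shelf (height 0). Origin: centre of its underside; z up; its front, with the marker, looks along its own -x. Behind the marker's board it is open and holds soap cartons up to 60 mm high; side and rear walls 68 mm high.
- board_top (a point): Middle of the upper end of the flat grey backboard in the caddy's front half (x -12, z 118 mm in the caddy's frame). The board, 116 mm long, 84 wide, 5 thick, slopes 50 degrees from level, down to its lower front end at x -87, z 29 mm. The marker is hinged across its middle. Axes as the caddy's.
- hinge (a point): Midpoint of the marker's hinge line, which runs along the caddy's y, at x -55, y 0, z 78 mm of the caddy's frame (5 mm out from the backboard's face). Axes as the caddy's.
- marker (a joint): Angle of the leaf about the hinge, rad. 0: on the board's upper half, ring face showing, pointing up and back 50 deg above the caddy's +x. Grows as it swings up and forward: 0.70 straight up, 2.27 level to the front (-x), 3.14 (stop) flat on the lower half, tick showing. Starts at 0 to 0.2. Stiff hinge (0.035 N m, 0.5 N at the tab): the leaf stays where it is left.
- tab (a point): Middle of the leaf's finger tab, 70 mm from the hinge line; moves with the leaf; axes as the caddy's at joint 0. Leaf: white plate 4 mm thick, 62 wide out to 60 mm from the hinge, then a tab 40 wide out to 80 mm. With the leaf up the tab stands 22 mm past the board's end, so a finger can reach behind it. Raised dark ring on one face, tick on the other, 2 mm high.
- tray (a joint): Turn of the lazy susan's tray, rad; 0 at the start. It turns freely, and should not be turned.
- susan: Fixed foot of the lazy susan; origin on the shelf under the tray's axis. The round white tray has radius 140 mm, floor at height 16 mm, rim at 31 mm. It stands to one side of the caddy, left or right.
- pump: Loose white pump dispenser with chrome pump, radius 31 mm, 154 mm tall, spout 42 mm out from its axis, on the tray; origin at the centre of its underside.
- tumbler: Loose glass tumbler, rim radius 36 mm, 95 mm tall, on the tray; origin at the centre of its underside.
- stopper: Loose chrome drain stopper, radius 33 mm, 45 mm tall with its knob, on the tray; origin at the centre of its underside.
- brush_holder: Loose empty teal plastic toilet brush holder, radius 46 mm, 140 mm tall, on the tray; origin at the centre of its underside.

How it is judged:
At the end, for the whole second after the job is handed in: The marker rests on the lower half of its board, tick face showing, within 10 degrees of its stop; the caddy stands flat within 20 mm of its start; the lazy susan has turned less than 0.2 rad and the four things on it are within 20 mm of their starts (value of joint marker above 2.97 rad and velocity of joint marker between -0.05 and 0.05 rad/s and distance of each of caddy, pump, tumbler, stopper, brush_holder from where it was at the start of the episode below 0.02 m and angle between caddy's own z axis and vertical below 0.05 rad and value of joint tray between -0.2 and 0.2 rad and linear speed of caddy below 0.01 m/s); the robot touches nothing.
It fails at once if the caddy is shoved more than 20 mm, lifted or tipped (distance of caddy from where it was at the start of the episode above 0.02 m or height (world z) of caddy above 0.008 m or angle between caddy's own z axis and vertical above 0.09 rad).
It fails at once if the marker is pinched or forced (more than 25 N on it) (contact force between the fingers and marker above 25 N).
It fails at once if the lazy susan is turned (value of joint tray above 0.2 rad or value of joint tray below -0.2 rad).
It fails at once if a thing on the lazy susan is touched (contact force between the fingers and pump above 0.5 N or contact force between the fingers and tumbler above 0.5 N or contact force between the fingers and stopper above 0.5 N or contact force between the fingers and brush_holder above 0.5 N).
It fails at once if a thing on the lazy susan is shifted or knocked over (distance of any of pump, tumbler, stopper, brush_holder from where it was at the start of the episode above 0.02 m).
It also fails if it takes over 48 s, if anything falls off the work surface, if the arm or the gripper's body presses on something with over 40 N, if the wrist force passes 120 N, or if a joint passes its speed limit or range.

### The arm

A 6-joint arm with a two-finger parallel gripper is mounted at the origin on the work surface. World frame = base frame: x ahead of the robot, y to its left, z up, the work surface at z = 0. Lengths are in m, angles in rad, forces in N, time in s.
With the tool pointing down it reaches from about 0.275 to 0.775 m from the base axis. Payload 14.6 kg.
Tool frame: the origin (TCP) lies midway between the tips of the shut fingers; the grasp point (between the pads) lies 19 mm behind it; z points along the fingers, y is the direction in which the jaws open and shut (so a half turn about z gives the same grasp; the last joint's range is limited). The gripper opens to 85 mm and grips with 20 to 120 N. Pads are 22 mm wide; open, the fingers measure 114 mm over their backs; the gripper's body (76 mm by 85 mm) begins 54 mm behind the grasp point. The pads swing forward as they close: fully open they stand 13 mm farther back than shut.
Start: joints at [-1.387, 0.263, -0.048, 1.259, 0, 1.415], TCP at [0.174, -0.495, 0.231] pointing down, gripper open.
Joint ranges: [-2.65, 2.65], [-0.89, 1.7], [-1.18, 1.37], [-2.13, 2.11], [-1.35, 1.29], [-3.14, 3.14]. Speed limits (rad/s): [1.89, 1.89, 2.57, 2.79, 3.14, 3.14].

### API

Orientations are given as a rotation vector (axis times angle).
In Python, from plant import arm gives the robot as it stands. Calls block until the motion is done:
- arm.move_pose(position, orientation): joint-space move of the TCP to a pose.
- arm.line_to(position, rot=None, feed=0.15): straight line of the TCP; rot=None keeps the orientation; feed is the mean speed in m/s.
- arm.goto_joints(angles): joint-space move.
- arm.move_gripper(opening, squeeze=None): opening from 0.0 (shut) to 1.0 (fully open); squeeze is the grip in N (None keeps the last); returns when the fingers have stopped.
- arm.wait(seconds).
- arm.solve_ik(position, orientation): joint angles nearest the present ones, or None.
- arm.state(): the state.
- arm.camera(name): name is "scene" or "top" or "wrist"; returns the picture (480x640x3 uint8, red, green, blue); there is no depth.
- arm.calibration(name): a dict with "K" (3x3 intrinsics, pixels), "T" (4x4, takes a point from camera to world coordinates). Camera axes: x right, y down, z forward; pixel columns grow to the right and rows downward; lengths in m; the calibration is good to about 2 mm. A picture is of the moment at which its call begins: read the wrist's pose just before it. calibration takes no time and is no camera call; for the wrist camera it gives the pose at the moment of the call.
A pose or a line that the arm cannot do raises arm.PlanningError and nothing moves.
- arm.finish_job(): hands the job in, once; it reports no verdict.
Trained networks look in the newest picture that a camera, given by its name, has taken for a name from the list of things; names that differ only in an ending like _2 or _b are one class to them, and where a whole thing is asked for, a point or a joint stands for the part that bears it (a point fixed in the world has none). Each returns a list of dicts, best first, with "confidence" (0 to 1); they miss things now and then, are a little off and sometimes report something else, mostly with a low value. They report only what shows in the picture. A call takes as long as a camera call.
- arm.find_in(camera, label): "at" ([x, y, z] in m, in world coordinates, good to about 4 mm: the middle of the surface that is visible of it).
- arm.trace(camera, label): "mask" (480x640 bool, what is visible of it).
The state is a dict: "t": time; "q": joint angles; "joint_vel": joint speeds; "joint_efforts": joint torques, N m; "position": TCP position; "tcp_rot": TCP orientation; "contact_force": force on the tool from outside, world axes, zero at the start; "wrist_torque": the same for the moment, N m; "opening": opening from 0.0 (shut) to 1.0 (fully open).
Only numpy, scipy, OpenCV 4.12 (cv2) and the standard library are available. Lean on these libraries where they do the work, as an engineer would, in place of code of your own. Each camera call takes 0.05 s, during which the arm holds its last target.

## Working session

There is one attempt and no reset: what is moved stays moved. The work goes in short steps, each a Python script; the robot and the scene stay as the last script left them, time stands still between calls to the robot, and variables do not carry over. Pictures are saved under pics/ and viewed, and the job is handed in when it is done.

```bash
ls; mkdir -p pics
python3 - <<'E'
from plant import arm
import cv2,numpy as np
print(arm.state())
for c in ["scene","top","wrist"]:
    im=arm.camera(c); cv2.imwrite(f"pics/{c}0.png",im[:,:,::-1])
    k=arm.calibration(c); print(c,np.round(k["K"],1).tolist(),np.round(k["T"],3).tolist())
    for l in ["caddy","board_top","hinge","tab","marker","susan","pump","tumbler","stopper","brush_holder"]:
        r=arm.find_in(c,l)
        print(l,[(np.round(d["at"],3).tolist(),round(d["confidence"],2)) for d in r[:2]])
print(arm.state()["t"])
E
```

```text
pics
{'t': 0.0, 'q': array([-1.38732472e+00,  2.63548402e-01, -4.89357779e-02,  1.25939328e+00,
       -3.34341346e-07,  1.41546969e+00]), 'joint_vel': array([ 5.96613172e-04, -1.22424914e-04, -5.68796103e-06, -8.42912953e-04,
        9.56291430e-04, -6.74220557e-04]), 'joint_efforts': array([-4.14788869e-03, -6.37631178e+01,  3.84564400e+01,  1.39286940e-02,
       -3.28785609e-04, -2.37847075e-05]), 'position': array([ 0.17441774, -0.49489405,  0.23081231]), 'tcp_rot': array([-3.09555913e+00, -5.29459175e-01,  2.44143345e-05]), 'contact_force': array([-1.12409982,  0.5063173 , -0.10882013]), 'wrist_torque': array([-0.0265337 ,  0.00588114, -0.00167538]), 'opening': 1.0017795102137206}
scene [[462.1, 0.0, 315.6], [0.0, 462.1, 235.5], [0.0, 0.0, 1.0]] [[0.806, 0.492, -0.33, 0.843], [0.592, -0.667, 0.452, -0.318], [0.002, -0.559, -0.829, 0.67], [0.0, 0.0, 0.0, 1.0]]
caddy [([0.651, 0.089, 0.035], 0.68), ([0.532, -0.217, 0.128], 0.26)]
board_top [([0.574, -0.22, 0.063], 0.73)]
hinge [([0.572, -0.225, 0.06], 0.97)]
tab [([0.532, -0.218, 0.126], 0.83)]
marker [([0.53, -0.218, 0.132], 0.8
[... 486 characters left out ...]
top [([0.553, -0.201, 0.059], 0.93)]
hinge [([0.55, -0.206, 0.055], 0.56), ([0.551, 0.098, 0.049], 0.2)]
tab [([0.521, -0.21, 0.114], 0.79)]
marker [([0.519, -0.213, 0.11], 0.57), ([0.647, 0.099, 0.042], 0.36)]
susan [([0.605, 0.137, 0.018], 0.6)]
pump [([0.629, 0.199, 0.112], 0.55)]
tumbler [([0.551, 0.1, 0.048], 0.56)]
stopper [([0.648, 0.098, 0.041], 0.97)]
brush_holder [([0.534, 0.205, 0.077], 0.73)]
wrist [[372.6, 0.0, 318.9], [0.0, 372.6, 240.6], [0.0, 0.0, 1.0]] [[0.332, -0.902, -0.277, 0.246], [-0.943, -0.317, -0.097, -0.469], [-0.0, 0.294, -0.956, 0.374], [0.0, 0.0, 0.0, 1.0]]
caddy []
board_top []
hinge []
tab []
marker []
susan []
pump []
tumbler []
stopper []
brush_holder []
1.65
```

View pics/scene0.png

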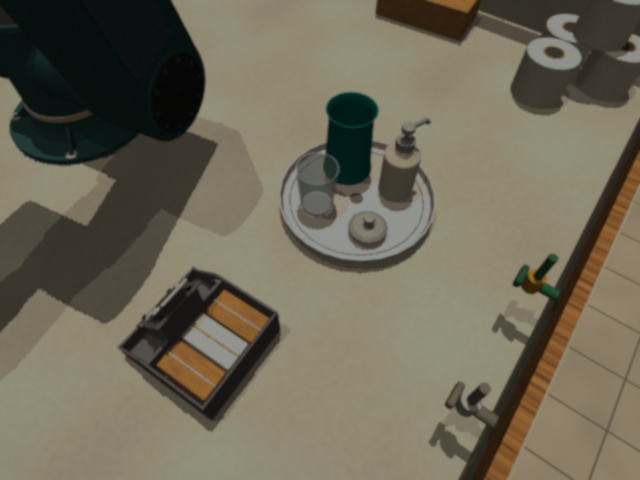

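View pics/top0.png

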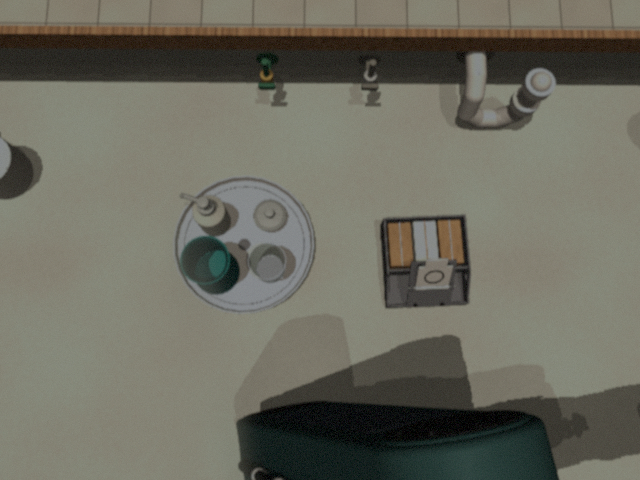

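Run:
```python
import cv2
im=cv2.imread("pics/top0.png")[200:320,370:490]
cv2.imwrite("pics/topcrop.png",cv2.resize(im,(720,720),interpolation=cv2.INTER_CUBIC)[:600])
im=cv2.imread("pics/scene0.png")[255:425,110:290]
cv2.imwrite("pics/scenecrop.png",cv2.resize(im,None,fx=3.5,fy=3.5,interpolation=cv2.INTER_CUBIC))
```

```text
(no output)
```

View pics/topcrop.png

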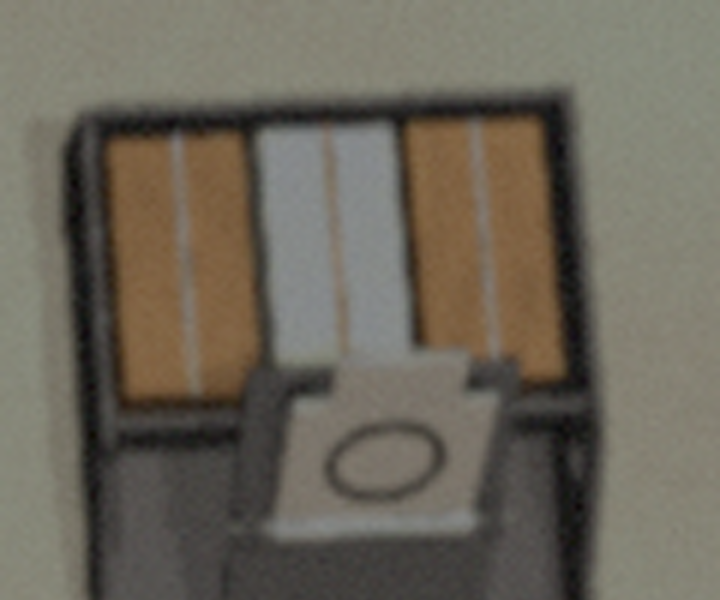

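View pics/scenecrop.png

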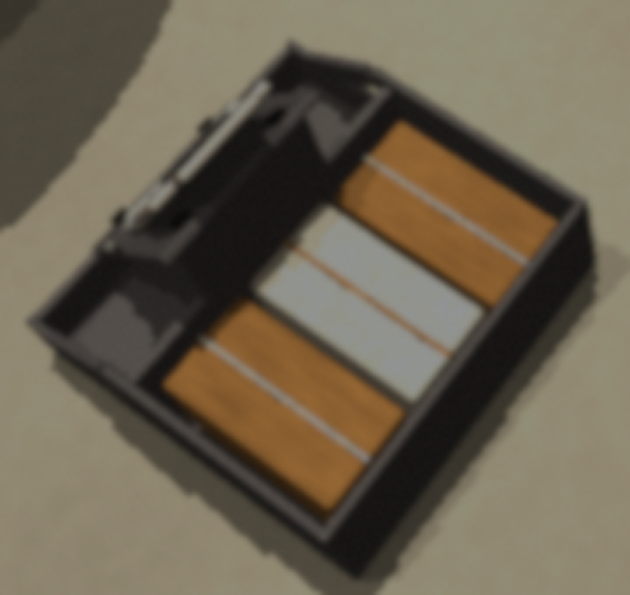

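```bash
cat > h.py <<'E'
import numpy as np, cv2
from plant import arm
from scipy.optimize import least_squares
from scipy.spatial.transform import Rotation as R
def proj(c,P):
    k=arm.calibration(c);T=np.linalg.inv(k["T"]);p=(T[:3,:3]@np.atleast_2d(P).T).T+T[:3,3]
    u=(k["K"]@p.T).T; return u[:,:2]/u[:,2:]
def cw(pose,P):
    x,y,a=pose; P=np.atleast_2d(P); c,s=np.cos(a),np.sin(a)
    return np.c_[x+c*P[:,0]-s*P[:,1], y+s*P[:,0]+c*P[:,1], P[:,2]]
def leaf(th,r,y,n=0.):  # n: normal offset away from the board (at th=0: up/front)
    phi=np.deg2rad(50)+th
    return np.array([-.055+r*np.cos(phi)-n*np.sin(phi), y, .078+r*np.sin(phi)+n*np.cos(phi)])
E
python3 - <<'E'
from h import *
top=np.array([[383.3,218.3],[465,215.3]]); sc=np.array([[202.9,410.7],[277.1,312.1]])
tabp=np.array([[345,355],[470,350]])/6+[370,200]
A=[[.085,.08,.068],[.085,-.08,.068]]
def res(p):
    q=p[:3]
    t=[leaf(p[3],.08,.02),leaf(p[3],.08,-.02)]
    return np.r_[(proj("top",cw(q,A))-top).ravel(),(proj("scene",cw(q,A[::-1]))-sc).ravel(),(proj("top",cw(q,t))-tabp).ravel()]
s=least_squares(res,[.57,-.2,0,.1]);print(s.x,np.round(s.fun,2))
np.save("pose.npy",s.x)
p=s.x
for c,n in [("top",(370,200,120,120)),("scene",(110,255,180,170))]:
    im=cv2.imread(f"pics/{c}0.png"); x,y,w,h=n; f=4
    big=cv2.resize(im[y:y+h,x:x+w],None,fx=f,fy=f,interpolation=cv2.INTER_CUBIC)
    def pl(P,col):
        u=((proj(c,P)-[x,y]+.5)*f).astype(int); cv2.polylines(big,[u],True,col,1)
    pl(cw(p[:3],[[.085,.08,.068],[.085,-.08,.068],[-.02,-.08,.068],[-.02,.08,.068]]),(0,255,0))
    pl(cw(p[:3],[[.085,.08,0],[.085,-.08,0],[-.085,-.08,0],[-.085,.08,0]]),(255,255,0))
    pl(cw(p[:3],[[-.012,.042,.118],[-.012,-.042,.118],[-.087,-.042,.029],[-.087,.042,.029]]),(0,0,255))
    pl(cw(p[:3],[leaf(p[3],r,yy) for r,yy in [(0,.031),(.06,.031),(.06,.02),(.08,.02),(.08,-.02),(.06,-.02),(.06,-.031),(0,-.031)]]),(255,0,255))
    cv2.imwrite(f"pics/{c}_fit.png",big)
print("tab",cw(p[:3],leaf(p[3],.07,0)),"bt",cw(p[:3],[-.012,0,.118]))
E
```

```text
[ 0.55638249 -0.21259712  0.06103309  0.13986797] [-0.41  0.04  0.28 -1.36 -0.68  0.29 -0.39 -0.21 -1.31  0.31  0.28 -0.08]
tab [[ 0.53849586 -0.21369016  0.13737233]] bt [[ 0.54440483 -0.21332907  0.118     ]]
```

View pics/top_fit.png

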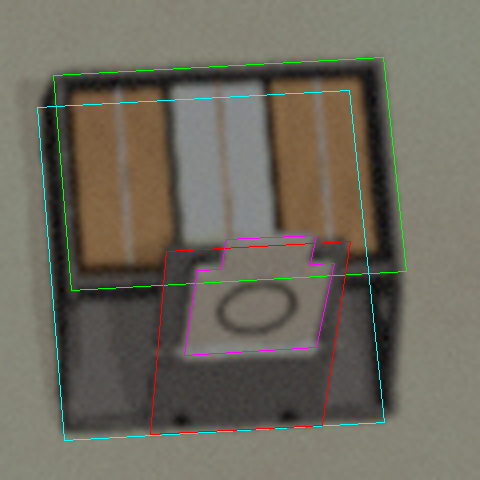

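View pics/scene_fit.png

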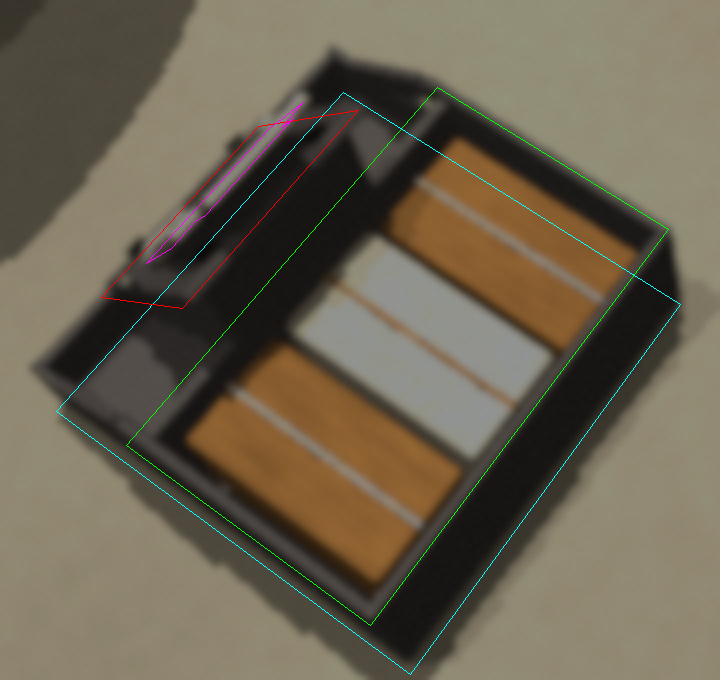

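```bash
cat >> h.py <<'E'
P=np.load("pose.npy"); pose=P[:3]; pose_y=0.002
W=.011
def rot(beta):
    c,s=np.cos(pose[2]),np.sin(pose[2]); Rz=np.array([[c,-s,0],[s,c,0],[0,0,1]])
    z=np.array([np.sin(beta),0,-np.cos(beta)]); x=np.array([np.cos(beta),0,np.sin(beta)]); y=np.cross(z,x)
    return R.from_matrix(Rz@np.c_[x,y,z]).as_rotvec()
def beta(th): return np.deg2rad(np.interp(th,[1.4,3.14],[0,48]))
def tcp(th,gap=0):
    phi=np.deg2rad(50)+th; u=np.array([np.cos(phi),0,np.sin(phi)]); d=np.array([-np.sin(phi),0,np.cos(phi)])
    r=np.interp(th,[.7,1.5],[.05,.062]); b=beta(th)
    x=np.array([np.cos(b),0,np.sin(b)])
    s=W*abs(d@x)+.002+gap
    p=np.array([-.055,pose_y,.078])+r*u-s*d
    return cw(pose,p)[0],rot(b)
E
python3 - <<'E'
from h import *
s=arm.state(); print(s["t"])
for p in [[.04,pose_y,.25],[.04,pose_y,.128],[-.042,pose_y,.128]]:
    w=cw(pose,p)[0]; print(np.round(w,3),arm.solve_ik(w,rot(0)))
for th in np.linspace(.7,3.14,10):
    p,r=tcp(th); q=arm.solve_ik(p,r); print(round(th,2),np.round(p,3),None if q is None else np.round(q,2))
print(arm.state()["t"])
E
```

```text
1.65
[ 0.596 -0.208  0.25 ] [-0.46486494  0.45045561  0.29193745  1.41227817  0.          2.61569462]
[ 0.596 -0.208  0.128] [-0.46486494  0.48866204  0.0242931   1.10642738  0.          2.61569462]
[ 0.514 -0.213  0.128] [-0.53925816  0.36745006 -0.18099438  1.0223519   0.          2.5413014 ]
0.7 [ 0.514 -0.213  0.128] [-0.54  0.37 -0.18  1.02  0.    2.54]
0.97 [ 0.499 -0.214  0.133] [-0.56  0.34 -0.21  1.02  0.    2.53]
1.24 [ 0.481 -0.215  0.134] [-0.58  0.32 -0.25  1.01  0.    2.51]
1.51 [ 0.463 -0.216  0.128] [-0.62  0.26 -0.34  0.92  0.03  2.47]
1.78 [ 0.451 -0.217  0.115] [-0.68  0.19 -0.5   0.74  0.13  2.4 ]
2.06 [ 0.442 -0.218  0.099] [-0.76  0.15 -0.65  0.55  0.23  2.35]
2.33 [ 0.439 -0.218  0.081] [-0.83  0.13 -0.79  0.35  0.34  2.3 ]
2.6 [ 0.441 -0.218  0.062] [-0.9   0.15 -0.93  0.13  0.46  2.27]
2.87 [ 0.448 -0.217  0.046] [-0.95  0.21 -1.06 -0.13  0.58  2.26]
3.14 [ 0.46  -0.217  0.032] None
1.65
```

```bash
sed -i 's/\[1.4,3.14\],\[0,48\]/[1.4,2.9],[0,30]/; s/\[.7,1.5\],\[.05,.062\]/[.7,1.5,2.9],[.05,.062,.068]/' h.py
python3 - <<'E'
from h import *
for th in np.linspace(2.06,3.14,5):
    p,r=tcp(th); q=arm.solve_ik(p,r); print(round(th,2),np.round(p,3),None if q is None else np.round(q,2))
p,r=tcp(3.2,-.004);print(p,arm.solve_ik(p,r))
arm.move_gripper(0.0,20)
arm.move_pose(cw(pose,[.04,pose_y,.25])[0],rot(0))
arm.line_to(cw(pose,[.04,pose_y,.16])[0])
s=arm.state();print(s["t"],s["position"],s["contact_force"],s["opening"])
for c in ["scene","wrist"]: cv2.imwrite(f"pics/{c}1.png",arm.camera(c)[:,:,::-1])
E
```

```text
2.06 [ 0.44  -0.218  0.098] [-0.72  0.18 -0.59  0.64  0.16  2.37]
2.33 [ 0.436 -0.218  0.079] [-0.77  0.16 -0.7   0.48  0.24  2.33]
2.6 [ 0.437 -0.218  0.059] [-0.82  0.17 -0.81  0.31  0.32  2.31]
2.87 [ 0.444 -0.217  0.042] [-0.86  0.2  -0.91  0.14  0.4   2.29]
3.14 [ 0.453 -0.217  0.03 ] [-0.84  0.23 -0.92  0.07  0.4   2.31]
[ 0.45895507 -0.21654708  0.02485468] [-0.82917013  0.24567898 -0.92415253  0.0524909   0.3991115   2.32255935]
5.0167 [ 0.59638114 -0.20856601  0.16087746] [ 0.82549864 -0.16023292  0.00682138] -0.0003633702513653909
```

View pics/wrist1.png

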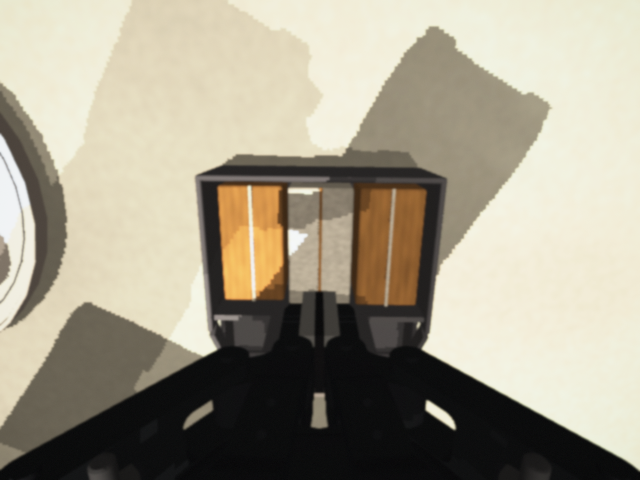

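View pics/scene1.png

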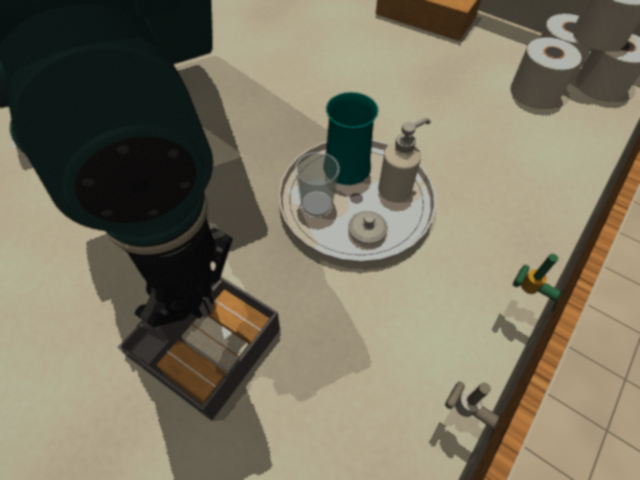

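Run:
```python
from h import *
print(proj("wrist",cw(pose,[[.085,.08,.068],[.085,-.08,.068]])), proj("wrist",cw(pose,[.04,pose_y,.16])))
obs=np.array([[197,178],[445,178]])
s=least_squares(lambda q:(proj("wrist",cw(q,[[.085,.08,.068],[.085,-.08,.068]]))-obs).ravel(),pose); print(s.x,pose,s.fun)
print(arm.state()["t"])
```

```text
[[196.71852233 178.20818779]
 [450.4447383  178.04631936]] [[321.27979778 311.61618079]]
[ 0.55618431 -0.21092678  0.06035893] [ 0.55638249 -0.21259712  0.06103309] [-2.8474434   0.27680632  2.84899429  0.28686636]
5.1167
```

```bash
cat >> h.py <<'E'
def go(p,r=None,feed=.05):
    arm.line_to(p,r,feed); s=arm.state(); return s
E
python3 - <<'E'
from h import *
arm.line_to(cw(pose,[.04,pose_y,.128])[0],feed=.1)
f0=arm.state()["contact_force"]
for x in [.02,.01,0,-.01,-.02,-.03,-.042]:
    s=go(cw(pose,[x,pose_y,.128])[0]); f=s["contact_force"]-f0
    print(x,round(s["t"],2),np.round(f,2),np.round(s["position"],4))
    if np.linalg.norm(f)>6: print("STOP");break
for c in ["scene","top"]: cv2.imwrite(f"pics/{c}2.png",arm.camera(c)[:,:,::-1])
E
```

```text
0.02 6.13 [-1.15 -0.33 -0.19] [ 0.5761 -0.2095  0.1283]
0.01 6.48 [-1.35 -0.65 -0.75] [ 0.566  -0.21    0.1281]
0 6.83 [-0.25  0.01 -0.76] [ 0.556  -0.2106  0.1281]
-0.01 7.18 [-1.12 -0.77  0.02] [ 0.5459 -0.2112  0.1281]
-0.02 7.53 [-1.39 -0.54  0.6 ] [ 0.536  -0.2119  0.1281]
-0.03 7.88 [-0.38 -1.85 -0.03] [ 0.526  -0.2125  0.1281]
-0.042 8.28 [-0.57 -0.37  0.17] [ 0.5141 -0.2132  0.1281]
```

View pics/scene2.png

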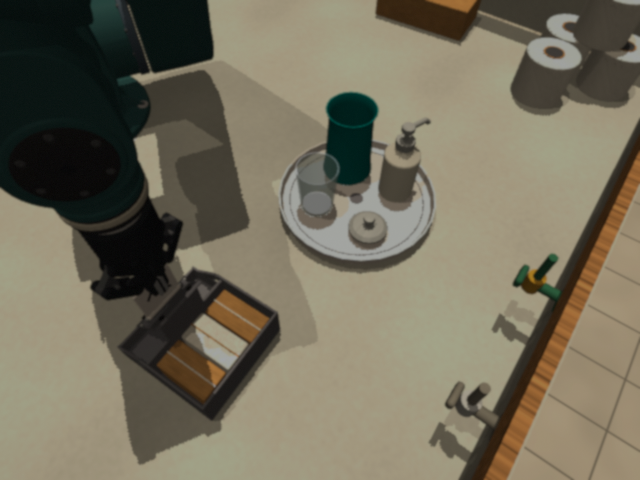

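View pics/top2.png

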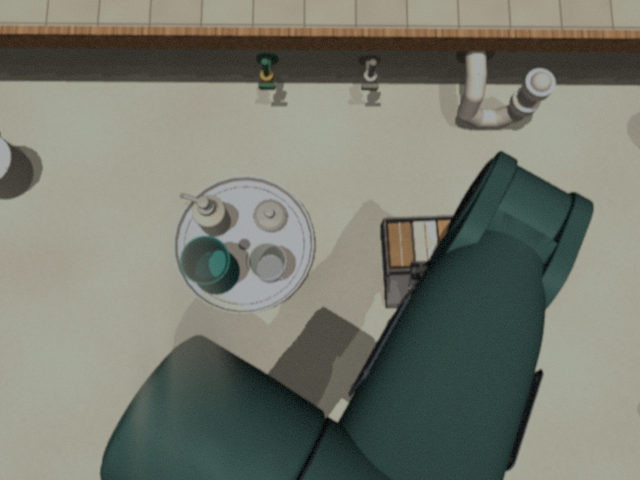

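Run:
```python
from h import *
fs=[]
for th in list(np.arange(.9,2.75,.2))+[2.8]:
    p,r=tcp(th); s=go(p,r,.04); f=s["contact_force"]
    print(round(th,2),round(s["t"],2),np.round(f,2),np.round(s["position"]-p,4))
    if np.linalg.norm(f)>7: print("STOP");break
for c in ["scene","top","wrist"]: cv2.imwrite(f"pics/{c}3.png",arm.camera(c)[:,:,::-1])
```

```text
0.9 8.82 [-0.41 -0.49 -0.5 ] [-0.0001 -0.0001  0.0002]
1.1 9.29 [-0.3   0.68 -0.25] [-0.0002 -0.0001  0.0001]
1.3 9.78 [-0.28 -0.13  0.12] [-0.0001 -0.0001  0.0001]
1.5 10.28 [ 0.53 -0.06 -0.25] [-0.     -0.0001  0.0001]
1.7 10.78 [ 0.79  0.43 -1.05] [ 0.0001 -0.0001  0.0002]
1.9 11.28 [0.11 0.31 0.  ] [ 0.0003 -0.0002  0.0003]
2.1 11.78 [-0.41 -0.03  0.71] [ 0.0003 -0.0002  0.0003]
2.3 12.29 [-0.35 -0.13  0.  ] [ 0.0002 -0.0002  0.0003]
2.5 12.81 [-0.58 -0.31 -0.14] [ 0.0002 -0.0002  0.0003]
2.7 13.32 [0.1  0.13 0.18] [ 0.0002 -0.0002  0.0003]
2.8 13.64 [-0.12 -0.27 -0.87] [-0.0001 -0.      0.0001]
```

View pics/scene3.png

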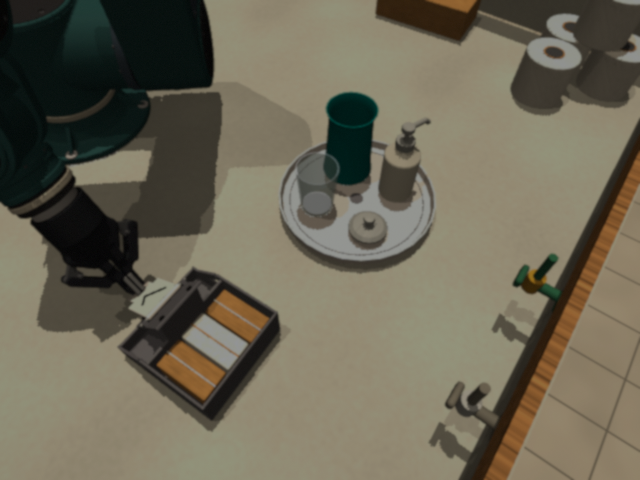

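View pics/wrist3.png

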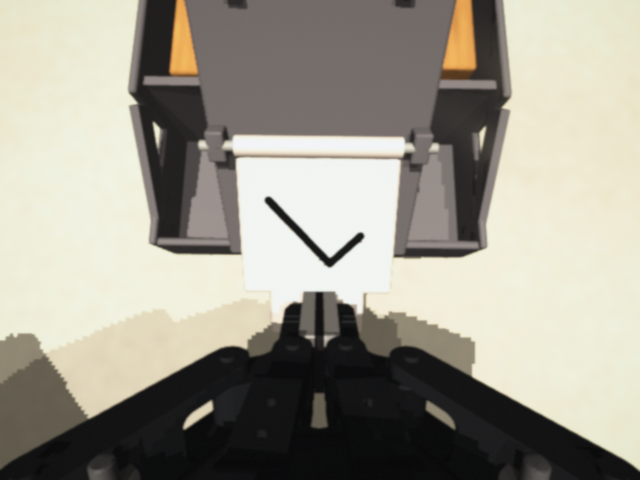

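The leaf is over: the wrist view shows the tick at (315,230), with the fingertip on the tab at (319,295). In the scene view the caddy is still in place, rear corner at (280,313). Next come small steps under force watch until it meets the stop.

Run:
```python
from h import *
def F(n=6):
    v=[]
    for _ in range(n):
        v.append(arm.state()["contact_force"]); arm.wait(.03)
    return np.mean(v,0)
f0=F(); phi=np.deg2rad(230); d=cw([0,0,pose[2]],[-np.sin(phi),0,np.cos(phi)])[0]
print(f0)
for th,g in [(2.87,0),(2.92,0),(2.96,0),(3.0,0),(3.03,0),(3.06,0),(3.085,0),(3.11,0),(3.14,0),(3.14,-.001),(3.14,-.002),(3.14,-.003),(3.14,-.004),(3.14,-.005)]:
    p,r=tcp(th,g); s=go(p,r,.02); f=F()-f0
    print(th,g,round(s["t"],2),np.round(f,2),round(float(f@d),2))
    if np.linalg.norm(f)>2.5: print("contact with stop");break
cv2.imwrite("pics/wrist4.png",arm.camera("wrist")[:,:,::-1])
```

```text
[ 0.44507237  0.22574433 -0.1687236 ]
2.87 0 14.36 [-0.32 -0.36  0.04] -0.29
2.92 0 14.86 [-0.46 -0.28  0.11] -0.43
2.96 0 15.32 [-0.42 -0.43 -0.29] -0.15
3.0 0 15.79 [-0.7 -0.2  0.2] -0.67
3.03 0 16.24 [-0.17 -0.78  0.36] -0.4
3.06 0 16.69 [-0.22 -0.25  0.04] -0.21
3.085 0 17.14 [-0.28 -0.24 -0.31] -0.03
3.11 0 17.59 [-0.41 -0.6   0.13] -0.42
3.14 0 18.04 [-0.31 -0.57  0.12] -0.34
3.14 -0.001 18.49 [-0.74  0.08  0.07] -0.61
3.14 -0.002 18.94 [-3.51 -0.51  3.76] -5.12
contact with stop
```

View pics/wrist4.png

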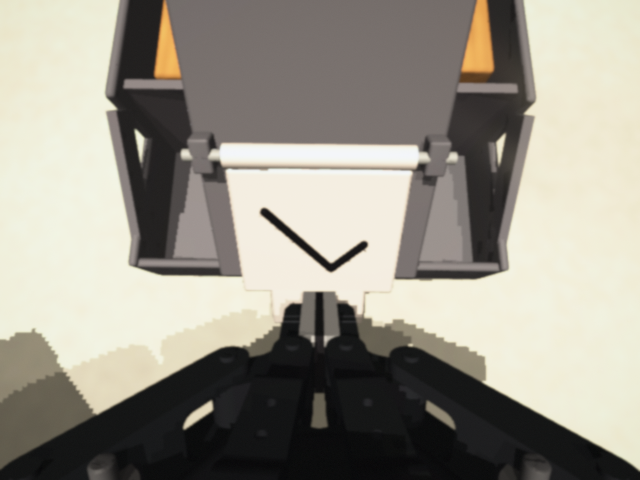

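The leaf lies on the board and the stop pushes back with about 5 N. I'll retract along the board normal and check.

Run:
```python
from h import *
p,r=tcp(3.14,.06); arm.line_to(p,r,.08)
print(arm.state()["position"])
cv2.imwrite("pics/wrist5.png",arm.camera("wrist")[:,:,::-1])
arm.line_to(p+np.array([-.03,-.03,.15]),None,.15)
arm.move_pose([0.25,-.45,.3],rot(0))
for c in ["scene","top"]:
    cv2.imwrite(f"pics/{c}5.png",arm.camera(c)[:,:,::-1])
    for l in ["tab","caddy","pump","tumbler","stopper","brush_holder"]:
        print(c,l,[(np.round(d["at"],3).tolist(),round(d["confidence"],2)) for d in arm.find_in(c,l)[:1]])
s=arm.state();print(s["t"],s["contact_force"])
a=cv2.imread("pics/scene0.png").astype(int);b=cv2.imread("pics/scene5.png").astype(int)
cv2.imwrite("pics/cmp.png",np.hstack([cv2.resize(cv2.imread(f"pics/scene{i}.png")[255:425,110:290],None,fx=2.2,fy=2.2) for i in (0,5)]))
print(proj("scene",cw(pose,leaf(3.14,.07,0))),proj("top",cw(pose,leaf(3.14,.08,0))), proj("top",cw(pose,leaf(2.9,.08,0))))
```

```text
[ 0.40756319 -0.21969525  0.06817454]
scene tab [([0.647, 0.189, 0.106], 0.64)]
scene caddy [([0.573, -0.219, 0.061], 0.87)]
scene pump [([0.649, 0.188, 0.106], 0.75)]
scene tumbler [([0.546, 0.086, 0.082], 0.71)]
scene stopper [([0.652, 0.089, 0.038], 0.84)]
scene brush_holder [([0.551, 0.182, 0.114], 0.75)]
top tab [([0.478, -0.214, 0.056], 0.67)]
top caddy [([0.547, -0.202, 0.056], 0.78)]
top pump [([0.631, 0.196, 0.112], 0.83)]
top tumbler [([0.554, 0.1, 0.046], 0.68)]
top stopper [([0.646, 0.099, 0.041], 0.61)]
top brush_holder [([0.536, 0.205, 0.074], 0.59)]
23.0333 [-0.54208723  0.52873111  0.9575021 ]
[[149.65320094 303.87902865]] [[428.28577522 317.54226645]] [[430.32742559 323.78193542]]
```

View pics/cmp.png

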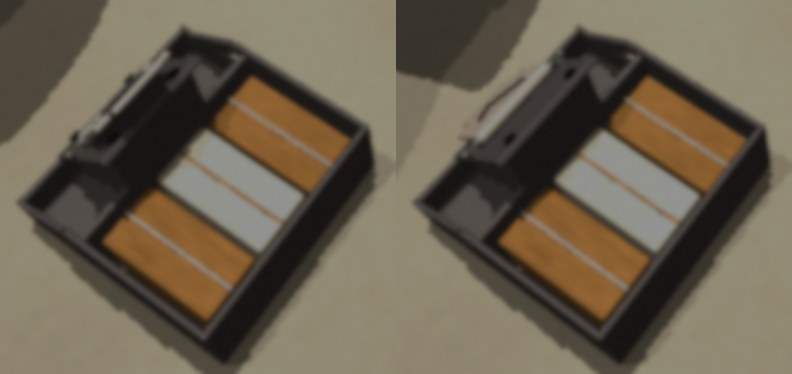

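View pics/wrist5.png

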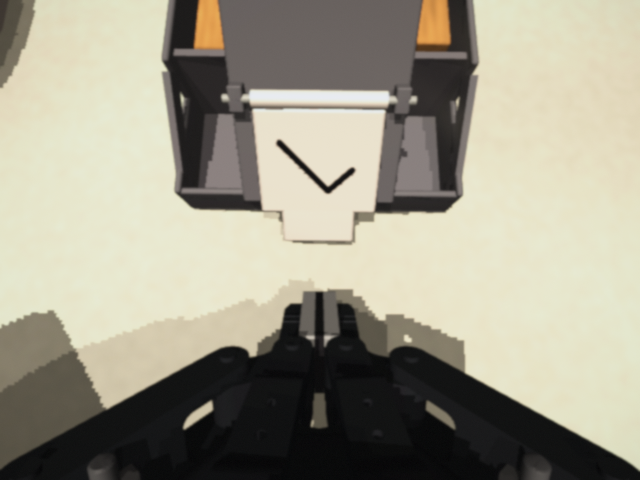

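View pics/top5.png

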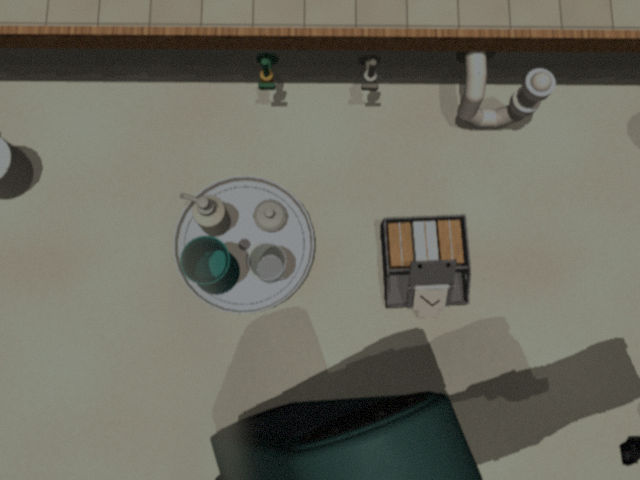

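The tab end is at about (428,318) in the top view. The model puts it at row 317.5 at the stop and 323.8 at 2.9 rad. The caddy and tray look the same as at the start.

Run:
```python
from plant import arm
arm.wait(.3); s=arm.state(); print(s["t"],abs(s["joint_vel"]).max())
print(arm.finish_job())
```

```text
23.3333 0.0019267642830143993
the job is handed in; nothing more can be done
None
```

The marker is flipped to its tick face and lies flat against the lower half of its backboard. I handed the job in at 23.3 s; no verdict was reported.

I put the shut fingertips behind the tab, pushed the leaf over its pivot, then followed it down in small steps. I stopped when the stop pushed back with about 5 N, then backed off and moved the arm clear.

**Last checks:**
- **Marker:** the wrist view shows the tick face on the lower half. In the top view the tab end is at about (428, 318). The model puts it at row 317.5 at the stop and 323.8 at 2.9 rad, so it is within a degree or two.
- **Caddy:** its corners did not visibly move between the first and last pictures. The detected positions agree to within 5 mm in the top view. The first scene detection of the caddy was a false one on the tray, so I made no comparison there.
- **Lazy susan:** the tray looks the same in both views. The four things on it were detected within about 4 mm of their starts, which is the detector's accuracy.
- **Disagreement:** in the last scene picture the detector reported the tab at the pump (confidence 0.64). I took this as false, because the tab is barely visible from there and the top and wrist views agree.

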